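# Couple the test gauge to the regulator and bring it up to the mark

### The job

Fit the test gauge to the slanting outlet nipple of the regulator: take the gauge head by its two flanges, squeeze them together so that the sleeve is drawn back, push the head straight onto the nipple as far as it goes, and let the sleeve spring fully forward so that the gauge stays locked on. Only then turn the regulator knob clockwise until its white pointer stands at the long mark, and let go. Leave everything else on the bench where it lies.

Things in the scene. Friction and masses are not known exactly. Their poses are not given: they have to be found in the camera images.
- head_grip (a point): Test gauge head (coupler with gauge), loose, 0.5 kg, 132 mm long, lying level, axis 30 mm above the bench. This point: on the axis, half-way between the two flanges. x runs along the axis towards the mouth, z up as it lies. It is taken with one finger outside each flange, closing along x: 62 mm over both, 50 mm with the sleeve fully back. Symmetrical: may be coupled at any roll.
- front_flange (a point): centre of the outer (mouth-side) face of the sleeve's flange: an octagonal plate, 60 mm across flats (flats up and down), 5 mm thick, 31 mm in front of head_grip; same axes, slides with the sleeve. In front of it the round nose of the body, 29 mm across, stands out 4 mm (16 mm with the sleeve back), so fingertips bear on the flange 16 to 30 mm from the axis.
- rear_flange (a point): centre of the outer (gauge-side) face of the rear flange, fixed to the body, same octagon, 31 mm behind head_grip; same axes. Behind it are 40 mm of tail, 18 mm in diameter (28 mm hexagon 27 to 37 mm behind it), then the round gauge case, 60 mm across and 26 mm long, dial facing back: keep fingers between flange and case.
- head_mouth (a point): centre of the coupler's mouth, on the axis, 35 mm in front of head_grip, same axes. The bore behind it is 20 mm in diameter and 44.5 mm deep; a funnel at the mouth opens from 20 to 27 mm over 7 mm.
- sleeve (a joint): how far the sleeve with the front flange is drawn back towards the rear flange, m: 0 forward, 0.012 fully back; spring 4 N at 0, 10 N at 0.012. Forward, it holds four locking dogs in the bore, so the head can neither go onto nor come off the nipple; the dogs clear the nipple from 0.009 on. Released half-way onto the nipple it stays 4 mm or more back; fully on, it returns to 0.
- nipple: Steel nipple, 18 mm in diameter, grooved, slanting up 30 degrees out of the regulator stand; fixed. Origin: on its axis at the face of the 25 mm collar, where the mouth ends up (2 to 3 mm of play). x: along the axis into the stand, the way the head is pushed on, 30 degrees below level; z: upward, square to the axis; y level. Nose tip at x = -45 mm; behind the collar 45 mm of neck (30 mm hexagon), then a pipe.
- knob_grip (a point): Regulator knob, vertical axis, round, ribbed, 50 mm in diameter, 36 mm high; this point is on the axis 18 mm below its top, and turns with it. Under it a 72 mm skirt, then a fixed scale plate 100 mm across. A white line on top and skirt is the pointer; the long mark is the longest, widest line on the plate, on the side towards the robot.
- knob (a joint): angle of the knob, rad, growing clockwise seen from above, 0 to 3.4; 0.08 N m of friction, stays where it is left. The long mark is at 1.70; it starts between 0.3 and 0.9.
- spool: full spool standing on its face, 72 mm across, 50 high; bystander, origin at the centre of its underside
- driver: screwdriver, 190 mm, lying; bystander, origin at the centre of its underside
- module: finned black power module, 90 x 120 x 45 mm; bystander, origin at the centre of its underside
- meter: hand-held multimeter, 85 x 160 x 34 mm, lying; bystander, origin at the centre of its underside
- spare_plug: loose plain coupler plug without dial, 64 mm, lying; bystander, origin at the centre of its underside
- tape: roll of black tape, 88 mm across, 24 high, lying flat; bystander, origin at the centre of its underside
- cutter: side cutters, 130 mm, lying; bystander, origin at the centre of its underside
Not all that is in view belongs to the job. What is shaped like the part that bears head_grip but purple or turquoise is not meant.

How it is judged (in metres and radians):
On the way, in this order (a step that is already met when the one before it is completed fails the run):
1. the head is on the nipple's nose with its sleeve held back (value of joint sleeve above 0.006 m and distance between head_mouth and nipple below 0.022 m), for 0.05 s.
2. the head is fully on, in line, and its sleeve has sprung forward (value of joint sleeve below 0.002 m and distance between head_mouth and nipple below 0.006 m and angle between the x axis of head_mouth and the x axis of nipple, either way round below 0.15 rad), for 0.2 s.
3. the knob's pointer stands at the long mark (value of joint knob between 1.6 and 1.8 rad), for 0.2 s.
At the end, for the whole second after the job is handed in: Head on the nipple: mouth within 6 mm of the collar's face centre, axes within 0.15 rad, sleeve forward (under 2 mm), at rest; knob at the long mark, 1.70 +/- 0.10 rad; nothing held; bystanders moved under 30 mm (all of step 2 and all of step 3 and linear speed of head below 0.02 m/s); the robot touches nothing.
It fails at once if a bystander is pushed more than 30 mm from its place (distance of any of spool, driver, module, meter, spare_plug, tape, cutter from where it was at the start of the episode above 0.03 m).
It fails at once if the regulator is turned up before the gauge is on (value of joint knob above 1.1 rad and distance between head_mouth and nipple above 0.03 m).
It also fails if it takes over 58 s, if anything falls off the work surface, if the arm or the gripper's body presses on something with over 40 N, if the wrist force passes 120 N, or if a joint passes its speed limit or range.

### The arm

A 6-joint arm with a two-finger parallel gripper is mounted at the origin on the work surface. World frame = base frame: x ahead of the robot, y to its left, z up, the work surface at z = 0. Lengths are in m, angles in degrees, forces in N, time in s.
With the tool pointing down it reaches from about 0.35 to 0.925 m from the base axis. Payload 6.4 kg.
Tool frame: the origin (TCP) lies at the centre of the arm's flange, where the gripper is bolted on; the fingertips stand 173 mm ahead of it and the grasp point (between the pads) lies 155 mm ahead of it; x points along the fingers, z is the direction in which the jaws open and shut, and the axes are right-handed (so a half turn about x gives the same grasp; the last joint's range is limited). The gripper opens to 85 mm and grips with 20 to 120 N. Pads are 22 mm wide; open, the fingers measure 114 mm over their backs; the gripper's body (76 mm by 85 mm) begins 54 mm behind the grasp point. The pads swing forward as they close: fully open they stand 13 mm farther back than shut.
Start: joints at [-84.288, 14.043, 89.255, -0, 76.702, -9.975], TCP at [0.176, -0.626, 0.405] pointing down, gripper open.
Joint ranges: [-179.41, 179.41], [-58.25, 129.5], [7.25, 145.43], [-54.29, 234.29], [11.92, 165.04], [-157.13, 157.13]. Speed limits (degrees/s): [147.25, 147.25, 180, 180, 180, 180].

### API

Orientations are given as a 3x3 rotation matrix whose columns are the frame's x, y, z axes.
In Python, from bench import bot gives the robot as it stands. Calls block until the motion is done:
- bot.movep(position, orientation): joint-space move of the TCP to a pose.
- bot.move_linear(position, frame=None, feed=0.15, until_force=None): straight line of the TCP; frame=None keeps the orientation; feed is the mean speed in m/s. With until_force (N) it stops when the force on the tool has changed by that much, and returns True; else False.
- bot.movej(angles): joint-space move.
- bot.release() and bot.grasp(): open the fingers fully, or close them until they stop; the grip force is fixed at half the most.
- bot.dwell(seconds).
- bot.solve_ik(position, orientation): joint angles nearest the present ones, or None.
- bot.get_image(name): name is "scene" or "side" or "wrist"; returns a dict with "image" (420x560x3 uint8, red, green, blue), "depth" (420x560 float32, m along the optical axis (not along the pixel's ray), 0 where there is no reading), "K" (3x3 intrinsics, pixels), "k1" (the pictures are not rectified: a ray, as slopes to the right and down, at radius r is drawn at 1 + k1 r^2 times it, then the intrinsics apply), "R" (3x3) and "t" (3): a world point X has camera coordinates R X + t. Camera axes: x right, y down, z forward; pixel columns grow to the right and rows downward; lengths in m; the calibration is good to about 2 mm. A picture is of the moment at which its call begins.
A pose or a line that the arm cannot do raises bot.PlanningError and nothing moves.
- bot.sign_off(): hands the job in, once; it reports no verdict.
Readings, each from a call of its own:
- bot.current_time_s(): time.
- bot.current_q(): joint angles.
- bot.current_joint_vel(): joint speeds.
- bot.current_joint_torque(): joint torques, N m.
- bot.current_ee_pos(): TCP position.
- bot.current_tcp_rot(): TCP orientation.
- bot.current_ft_force(): force on the tool from outside, world axes, zero at the start.
- bot.current_ft_torque(): the same for the moment, N m.
- bot.current_gripper_width(): finger opening in m.
Only numpy, scipy, OpenCV 4.12 (cv2) and the standard library are available. Lean on these libraries where they do the work, as an engineer would, in place of code of your own. Each camera call takes 0.05 s, during which the arm holds its last target.

## Working session

There is one attempt and no reset: what is moved stays moved. The work goes in short steps, each a Python script; the robot and the scene stay as the last script left them, time stands still between calls to the robot, and variables do not carry over. Pictures are saved under pics/ and viewed, and the job is handed in when it is done.

```bash
mkdir -p pics; ls; cat > h.py <<'E'
import numpy as np, cv2, pickle
from bench import bot
def snap(name,fn):
    d=bot.get_image(name); cv2.imwrite(f'pics/{fn}.png',d['image'][:,:,::-1]); pickle.dump(d,open(f'pics/{fn}.pkl','wb')); return d
def load(fn): return pickle.load(open(f'pics/{fn}.pkl','rb'))
def cloud(d):
    K=d['K'];k=d['k1'];h,w=d['depth'].shape
    u,v=np.meshgrid(np.arange(w),np.arange(h))
    p=np.stack([u,v],-1).reshape(-1,1,2).astype(np.float64)
    n=cv2.undistortPoints(p,K,np.array([k,0,0,0.]),).reshape(h,w,2)
    z=d['depth'].astype(float)
    c=np.stack([n[...,0]*z,n[...,1]*z,z],-1)
    return (c-d['t'])@d['R']
def proj(d,X):
    X=np.atleast_2d(X); p,_=cv2.projectPoints(X,cv2.Rodrigues(d['R'])[0],np.array(d['t'],float),d['K'],np.array([d['k1'],0,0,0.])); return p.reshape(-1,2)
E
python3 - <<'E'
from h import *
for n in ['scene','side','wrist']:
    d=snap(n,n+'0'); print(n,d['K'].tolist(),d['k1'],(-d['R'].T@d['t']).round(3),d['R'].round(2).tolist())
print(bot.current_time_s())
E
```

```text
pics
scene [[484.96937711494553, 0.0, 276.68416729648965], [0.0, 484.96937711494553, 213.37295644210013], [0.0, 0.0, 1.0]] -0.09250529095925578 [ 0.865 -0.754  0.871] [[0.87, 0.49, 0.0], [0.31, -0.56, -0.76], [-0.37, 0.67, -0.65]]
side [[390.77052898425023, 0.0, 282.012216451634], [0.0, 390.77052898425023, 212.08475887871606], [0.0, 0.0, 1.0]] -0.08959057478365126 [0.079 0.527 0.928] [[-0.84, -0.55, -0.01], [-0.41, 0.64, -0.64], [0.36, -0.53, -0.77]]
wrist [[315.3990717937933, 0.0, 279.6510569966249], [0.0, 315.3990717937933, 205.83987667595147], [0.0, 0.0, 1.0]] -0.052374581379050204 [ 0.242 -0.607  0.374] [[0.27, -0.96, -0.0], [-0.93, -0.26, 0.27], [-0.26, -0.07, -0.96]]
0.15
```

View pics/scene0.png

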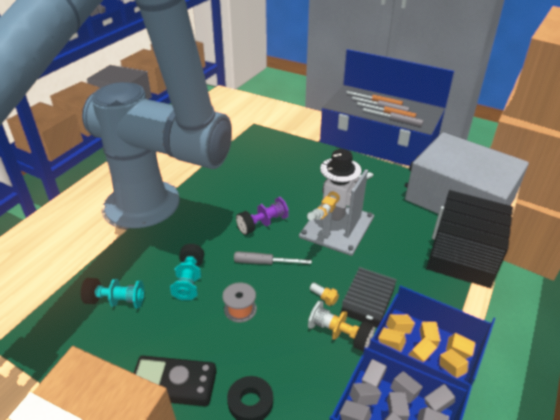

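View pics/side0.png

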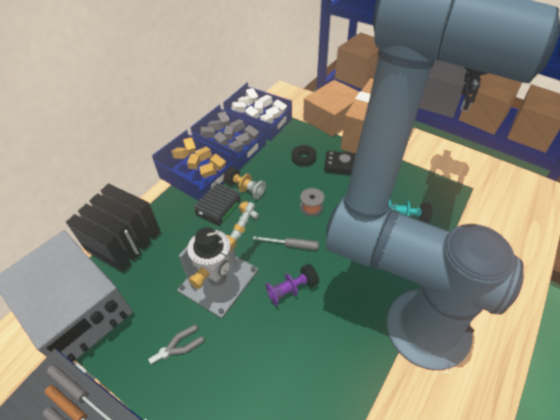

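View pics/wrist0.png

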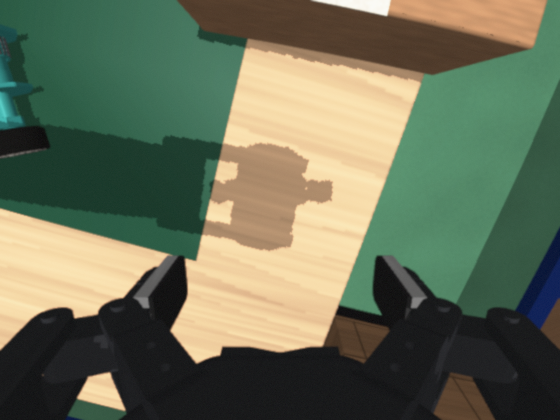

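```bash
python3 - <<'E'
from h import *
a=load('scene0')['image'][:,:,::-1]; b=load('side0')['image'][:,:,::-1]
z=lambda i,x0,x1,y0,y1,s: cv2.resize(i[y0:y1,x0:x1],None,fx=s,fy=s,interpolation=cv2.INTER_CUBIC)
cv2.imwrite('pics/z1.png',z(a,290,400,140,360,2.7*1))
cv2.imwrite('pics/z2.png',z(b,150,330,150,320,3.5))
E
```

```text
(no output)
```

View pics/z1.png

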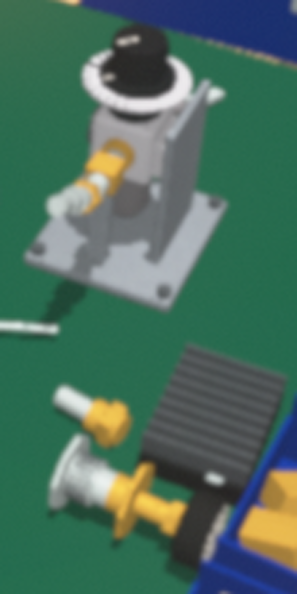

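View pics/z2.png

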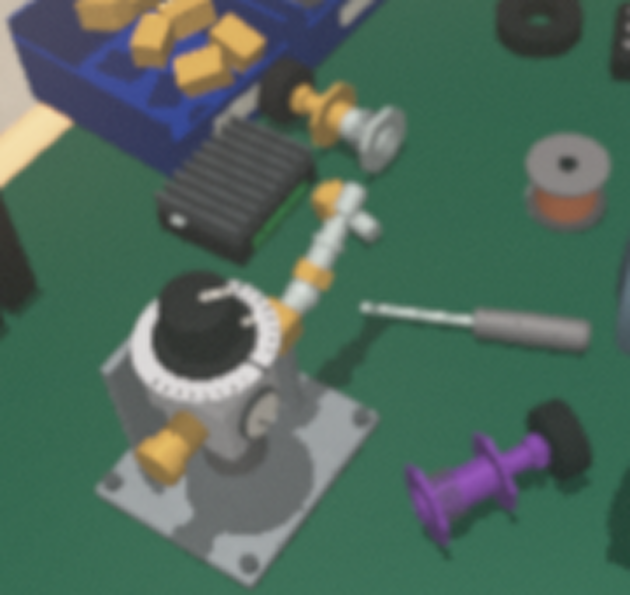

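```bash
python3 - <<'E'
from h import *
def topdown(fn,x0,x1,y0,y1,s=0.0008):
    d=load(fn);P=cloud(d);c=d['image'];m=(d['depth']>0)
    X=P[m];C=c[m]
    o=np.argsort(X[:,2]);X=X[o];C=C[o]
    W=int((y1-y0)/s);H=int((x1-x0)/s);im=np.zeros((H,W,3),np.uint8)
    i=((x1-X[:,0])/s).astype(int);j=((y1-X[:,1])/s).astype(int)
    k=(i>=1)&(i<H-1)&(j>=1)&(j<W-1)
    for a in range(-1,2):
      for b in range(-1,2): im[i[k]+a,j[k]+b]=C[k]
    for t in np.arange(np.ceil(x0*10)/10,x1,.1): cv2.putText(im,'x%.1f'%t,(0,int((x1-t)/s)),0,.4,(255,255,0));cv2.line(im,(0,int((x1-t)/s)),(W,int((x1-t)/s)),(90,90,0))
    for t in np.arange(np.ceil(y0*10)/10,y1,.1): cv2.putText(im,'y%.1f'%t,(int((y1-t)/s),10),0,.4,(255,255,0));cv2.line(im,(int((y1-t)/s),0),(int((y1-t)/s),H),(90,90,0))
    return im
a=topdown('scene0',.3,.95,-.7,.1,.001);b=topdown('side0',.3,.95,-.6,.2,.0013)
cv2.imwrite('pics/td1.png',a[:,:,::-1]);cv2.imwrite('pics/td2.png',b[:,:,::-1])
E
```

```text
(no output)
```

View pics/td1.png

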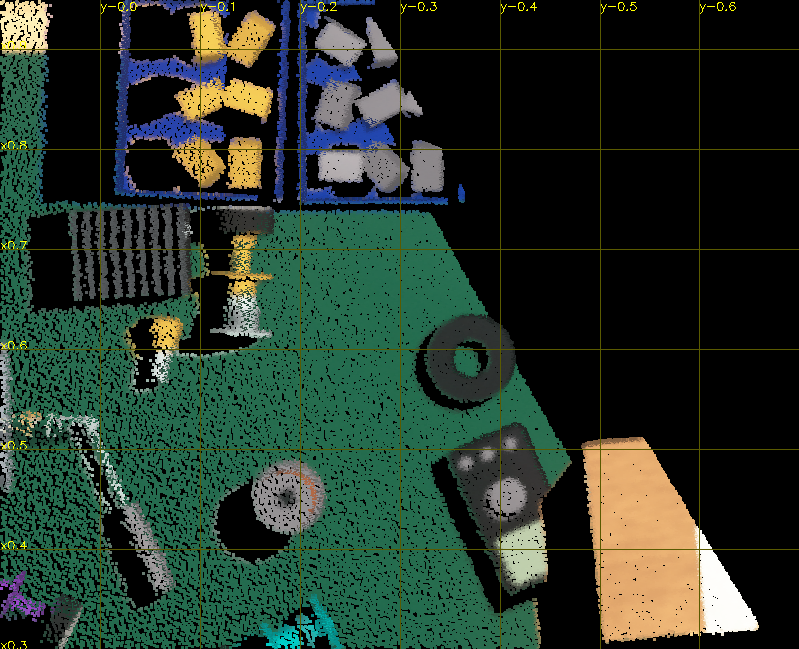

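View pics/td2.png

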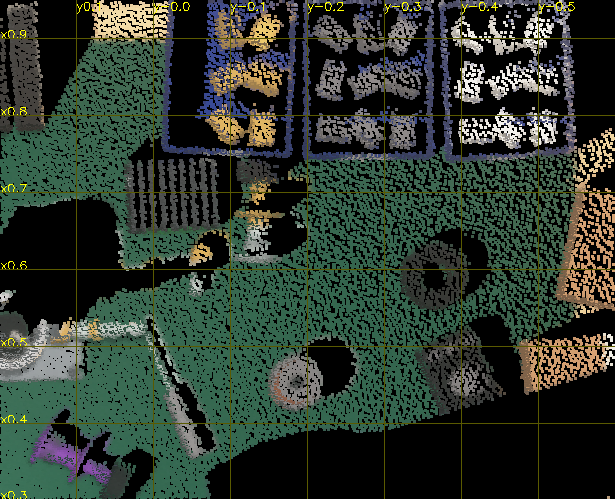

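```bash
python3 - <<'E'
from h import *
R=bot.current_tcp_rot();p=bot.current_ee_pos();d=load('wrist0')
c=-d['R'].T@d['t'];print(R.round(3).tolist());print('cam in tool',(R.T@(c-p)).round(4),'cam axes in tool',(R.T@d['R'].T).round(3).tolist())
P=cloud(d);T=(P-p)@R
m=(d['depth']>0)&(T[...,0]<.25)
# finger tips
for s in (1,-1):
    k=m&(T[...,2]*s>0.03)&(T[...,2]*s<.07); q=T[k]; print(s,k.sum(),q.max(0).round(4),q.min(0).round(4)); 
    q=q[q[:,0]>np.percentile(q[:,0],80)];print(q.mean(0).round(4),np.percentile(q[:,2],[2,50,98]).round(4))
def reg(fn,lo,hi):
    d=load(fn);P=cloud(d);k=(d['depth']>0)&np.all((P>lo)&(P<hi),-1);return P[k],d['image'][k]
for fn in ('scene0','side0'):
    q,c=reg(fn,[.48,-.02,.08],[.57,.12,.2]); hsv=c.astype(int)
    for y in np.arange(-.02,.12,.01):
        k=abs(q[:,1]-y)<.005
        if k.sum(): print(fn,'y%.2f'%y,k.sum(),'z',np.percentile(q[k,2],[5,50,95]).round(3),'x',np.percentile(q[k,0],[5,50,95]).round(3),c[k].mean(0).round())
E
```

```text
[[-0.0, 0.963, 0.27], [0.001, 0.27, -0.963], [-1.0, 0.0, -0.001]]
cam in tool [0.0302 0.0685 0.0004] cam axes in tool [[0.0, -0.271, 0.963], [-0.001, -0.963, -0.271], [1.0, -0.001, -0.001]]
1 15773 [0.2499 0.1377 0.07  ] [ 0.0763 -0.0133  0.03  ]
[0.1345 0.0056 0.0463] [0.0425 0.0434 0.0624]
-1 15733 [ 0.1605  0.0185 -0.03  ] [ 0.0759 -0.0132 -0.07  ]
[ 0.1346  0.0057 -0.0458] [-0.0616 -0.0429 -0.042 ]
scene0 y0.00 7 z [0.156 0.157 0.159] x [0.523 0.527 0.531] [181. 192. 189.]
scene0 y0.01 39 z [0.157 0.163 0.167] x [0.52  0.526 0.532] [185. 196. 192.]
scene0 y0.02 15 z [0.15  0.159 0.165] x [0.525 0.532 0.534] [164. 172. 169.]
scene0 y0.03 9 z [0.142 0.151 0.16 ] x [0.527 0.532 0.533] [170. 178. 175.]
scene0 y0.04 24 z [0.129 0.147 0.152] x [0.523 0.53  0.534] [171. 177. 173.]
scene0 y0.05 33 z [0.135 0.145 0.15 ] x [0.516 0.53  0.536] [181. 187. 179.]
scene0 y0.06 12 z [0.12  0.126 0.139] x [0.529 0.533 0.536] [182. 163. 128.]
scene0 y0.07 34 z [0.118 0.134 0.139] x [0.516 0.532 0.538] [198. 168. 111.]
scene0 y0.08 13 z [0.122 0.134 0.136] x [0.52  0.532 0.537] [199. 168. 114.]
sce
[... 362 characters left out ...]
[170. 178. 170.]
side0 y0.03 30 z [0.149 0.157 0.162] x [0.516 0.521 0.53 ] [177. 182. 175.]
side0 y0.04 23 z [0.14  0.149 0.154] x [0.516 0.52  0.528] [158. 168. 160.]
side0 y0.05 31 z [0.139 0.146 0.152] x [0.512 0.52  0.529] [168. 178. 170.]
side0 y0.06 36 z [0.134 0.141 0.147] x [0.513 0.519 0.531] [163. 173. 166.]
side0 y0.07 35 z [0.127 0.136 0.14 ] x [0.51  0.516 0.53 ] [172. 166. 140.]
side0 y0.08 48 z [0.12  0.135 0.139] x [0.511 0.517 0.529] [186. 157.  99.]
side0 y0.09 39 z [0.116 0.126 0.132] x [0.511 0.518 0.53 ] [174. 179. 167.]
side0 y0.10 31 z [0.116 0.123 0.128] x [0.512 0.517 0.528] [168. 174. 164.]
side0 y0.11 29 z [0.11  0.128 0.131] x [0.507 0.515 0.529] [166. 147. 101.]
```

```bash
cat >> h.py <<'E'
def hframe(hx,roll=0):
    """tool orientation holding the head with mouth direction hx; roll deg about hx from 'from above'"""
    hx=np.array(hx,float)/np.linalg.norm(hx); y=np.cross([0,0,1],hx);y/=np.linalg.norm(y);up=np.cross(hx,y)
    r=np.deg2rad(roll); tx=-(np.cos(r)*up+np.sin(r)*y); tz=-hx
    return np.stack([tx,np.cross(tz,tx),tz],1)
E
python3 - <<'E'
from h import *
np.set_printoptions(suppress=True,precision=1)
R=hframe([-1,0,0]);print(R)
print('obs',bot.solve_ik([.56,-.10,.42],R)); print('grasp',bot.solve_ik([.645,-.14,.217],R))
o=np.array([.524,.055,.137]);n=np.array([0,.866,-.5])
for roll in (-90,-60,-40,-20,0,20,40,60):
    R=hframe(n,roll)
    for s in (0,-.08):
        g=o+n*(-.041+s); t=g-R[:,0]*.187
        print(roll,s,t.round(3),R[:,0].round(2),bot.solve_ik(t,R))
E
```

```text
[[-0.  0.  1.]
 [-0.  1. -0.]
 [-1. -0. -0.]]
obs [-21.5   2.5 100.5  -0.   77.  -21.5]
grasp [-22.1  27.7  93.   -0.   59.3 -22.1]
-90 0 [0.7 0.  0.2] [-1. -0. -0.] [ -6.8  54.1  68.4 -12.4 146.8 109.6]
-90 -0.08 [ 0.7 -0.1  0.2] [-1. -0. -0.] [-11.8  50.8  69.1 -22.6 148.  100.5]
-60 0 [0.7 0.1 0.2] [-0.9 -0.2 -0.4] [ -2.   41.   75.9 -19.9 124.6 104. ]
-60 -0.08 [ 0.7 -0.   0.3] [-0.9 -0.2 -0.4] [ -7.3  37.5  76.6 -26.  125.3  97.4]
-40 0 [0.6 0.1 0.3] [-0.6 -0.4 -0.7] [  0.8  30.1  85.  -23.1 107.8 103.5]
-40 -0.08 [0.6 0.  0.3] [-0.6 -0.4 -0.7] [ -4.9  26.4  85.6 -27.4 108.3  97.1]
-20 0 [0.6 0.1 0.3] [-0.3 -0.5 -0.8] [  3.   18.4  96.1 -26.8  89.7 104.4]
-20 -0.08 [0.6 0.  0.3] [-0.3 -0.5 -0.8] [ -3.4  14.1  96.8 -29.3  90.1  97.5]
0 0 [0.5 0.1 0.3] [-0.  -0.5 -0.9] [  4.4   6.5 108.6 -31.9  70.6 106.8]
0 -0.08 [0.5 0.  0.4] [-0.  -0.5 -0.9] [ -3.1   1.4 109.4 -32.   70.6  98.1]
20 0 [0.5 0.1 0.3] [ 0.3 -0.5 -0.8] [  4.3  -4.8 121.7 -40.1  50.1 111.7]
20 -0.08 [0.5 0.  0.3] [ 0.3 -0.5 -0.8] [ -4.9 -11.1 122.6 -35.4  49.3  98.7]
40 0 [0.4 0.1 0.3] [ 0.6 -0.4 -0.7] None
40 -0.08 [0.4 0.  0.3] [ 0.6 -0.4 -0.7] [ -9.9 -22.1 135.6 -38.9  25.1  98.5]
60 0 [0.4 0.1 0.2] [ 0.9 -0.2 -0.4] None
60 -0.08 [ 0.4 -0.   0.3] [ 0.9 -0.2 -0.4] None
```

```bash
python3 - <<'E'
from h import *
bot.movep([.56,-.11,.42],hframe([-1,0,0]))
d=snap('wrist','w1');snap('scene','s1');snap('side','e1');print(bot.current_time_s(),bot.current_ee_pos())
E
```

```text
2.5917 [ 0.55993867 -0.11068697  0.41994977]
```

View pics/w1.png

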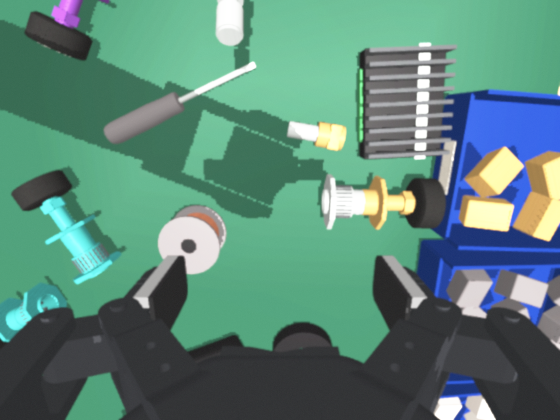

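View pics/e1.png

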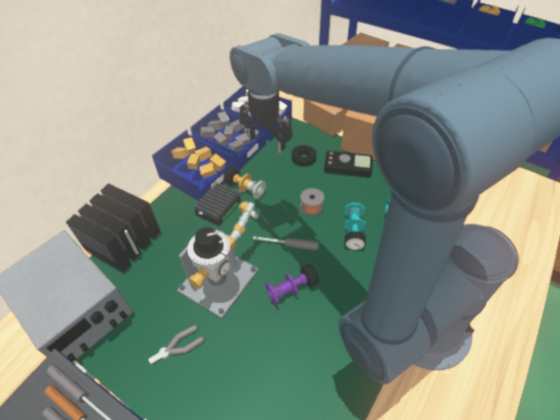

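```bash
python3 - <<'E'
from h import *
for fn in ('w1','s1','side0'):
    d=load(fn);P=cloud(d);k=(d['depth']>0)&np.all((P>[.59,-.185,.012])&(P<[.77,-.10,.075]),-1);q=P[k]
    print(fn,k.sum())
    for x in np.arange(.596,.75,.004):
        m=abs(q[:,0]-x)<.002
        if m.sum()>2: 
            w=q[m]; t=w[w[:,2]>w[:,2].max()-.006]
            print('x%.3f'%x,m.sum(),'y',w[:,1].min().round(3),w[:,1].max().round(3),'mid',((w[:,1].min()+w[:,1].max())/2).round(4),'zmax',w[:,2].max().round(3))
E
```

```text
w1 6080
x0.612 137 y -0.167 -0.123 mid -0.1449 zmax 0.046
x0.616 366 y -0.168 -0.107 mid -0.1375 zmax 0.062
x0.620 95 y -0.167 -0.107 mid -0.1373 zmax 0.063
x0.624 99 y -0.156 -0.118 mid -0.1373 zmax 0.05
x0.628 120 y -0.156 -0.118 mid -0.1372 zmax 0.051
x0.632 114 y -0.155 -0.118 mid -0.1368 zmax 0.051
x0.636 117 y -0.155 -0.119 mid -0.1366 zmax 0.051
x0.640 107 y -0.155 -0.118 mid -0.1367 zmax 0.051
x0.644 70 y -0.152 -0.12 mid -0.1356 zmax 0.05
x0.648 87 y -0.151 -0.124 mid -0.1372 zmax 0.046
x0.652 82 y -0.151 -0.124 mid -0.1373 zmax 0.046
x0.656 90 y -0.151 -0.123 mid -0.1371 zmax 0.046
x0.660 88 y -0.153 -0.123 mid -0.1378 zmax 0.047
x0.664 89 y -0.153 -0.123 mid -0.138 zmax 0.046
x0.668 90 y -0.152 -0.123 mid -0.1378 zmax 0.048
x0.672 492 y -0.168 -0.109 mid -0.1388 zmax 0.062
x0.676 112 y -0.167 -0.11 mid -0.1381 zmax 0.062
x0.684 24 y -0.144 -0.13 mid -0.1373 zmax 0.04
x0.688 52 y -0.147 -0.13 mid -0.1385 zmax 0.041
x0.692 51 y -0.146 -0.13 mid -0.1383 zmax 0.041
x0.696 50 y -0.147 -0.131 mid -0.1387 zmax 0.041
x0.700 52 y -0.147 -0.13 mid -0.1385 zmax 0.041
x0.704 114 y -0.
[... 3037 characters left out ...]
49 -0.109 mid -0.129 zmax 0.058
x0.692 5 y -0.143 -0.129 mid -0.1362 zmax 0.036
x0.696 7 y -0.142 -0.13 mid -0.1358 zmax 0.04
x0.700 9 y -0.144 -0.127 mid -0.1352 zmax 0.04
x0.704 13 y -0.15 -0.126 mid -0.1384 zmax 0.045
x0.708 7 y -0.144 -0.126 mid -0.1348 zmax 0.041
x0.712 18 y -0.16 -0.119 mid -0.1395 zmax 0.053
x0.716 70 y -0.161 -0.11 mid -0.1356 zmax 0.06
x0.720 23 y -0.167 -0.11 mid -0.1385 zmax 0.06
x0.724 23 y -0.159 -0.109 mid -0.1337 zmax 0.063
x0.728 19 y -0.149 -0.109 mid -0.1293 zmax 0.063
x0.732 20 y -0.161 -0.11 mid -0.1356 zmax 0.063
x0.736 17 y -0.157 -0.11 mid -0.1336 zmax 0.06
x0.740 13 y -0.143 -0.111 mid -0.1269 zmax 0.06
x0.748 39 y -0.175 -0.101 mid -0.1381 zmax 0.074
```

```bash
python3 - <<'E'
from h import *
R=hframe([-1,.018,0])
bot.movep([.6455,-.138,.29],R)
print(bot.move_linear([.6455,-.138,.217],feed=.15,until_force=15))
bot.grasp()
print(bot.current_gripper_width(),bot.current_ee_pos(),bot.current_ft_force(),bot.current_time_s())
snap('wrist','w2');snap('scene','s2');snap('side','e2')
E
```

```text
False
0.04749821352526257 [ 0.64745077 -0.13860562  0.22148563] [-0.03086837  0.2491636  11.25517074] 4.3333
```

View pics/w2.png

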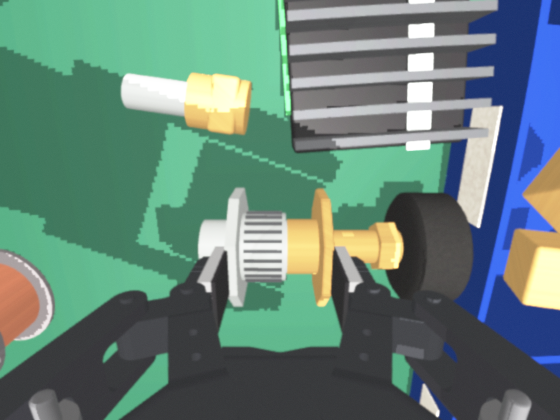

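View pics/s2.png

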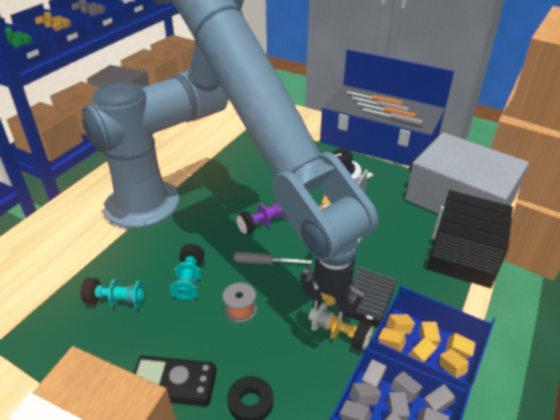

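```bash
python3 - <<'E'
from h import *
bot.move_linear([.6475,-.1386,.30],feed=.12)
print(bot.current_gripper_width(),bot.current_ee_pos(),bot.current_ft_force(),bot.current_time_s())
d=snap('wrist','w3');snap('scene','s3');snap('side','e3')
p=bot.current_ee_pos();R=bot.current_tcp_rot();pickle.dump((p,R),open('pics/w3pose.pkl','wb'))
P=(cloud(d)-p)@R
k=(d['depth']>0)&(P[...,0]>.14)&(P[...,0]<.225)&(P[...,1]>-.04)&(P[...,1]<.045)
q=P[k]
for z in np.arange(-.09,.1,.005):
    m=abs(q[:,2]-z)<.0025
    if m.sum()>3: w=q[m];print('z%.3f'%z,m.sum(),'y',np.percentile(w[:,1],[1,99]).round(4),'x',np.percentile(w[:,0],[1,50,99]).round(4))
E
```

```text
0.04732814299955486 [ 0.64695726 -0.13841373  0.29855867] [-0.23920825  0.91358916 -7.20425002] 5.325
z-0.040 290 y [0.0001 0.0149] x [0.1756 0.1797 0.1918]
z-0.035 570 y [0.0018 0.0148] x [0.1406 0.1767 0.1918]
z-0.030 397 y [0.0061 0.0148] x [0.1405 0.1772 0.1917]
z-0.025 1221 y [-0.0264  0.0304] x [0.1403 0.1601 0.1958]
z-0.020 1536 y [-0.0284  0.0304] x [0.1602 0.1731 0.2101]
z-0.015 700 y [-0.0157  0.0196] x [0.1709 0.1745 0.1946]
z-0.010 703 y [-0.0157  0.0197] x [0.1711 0.1745 0.1942]
z-0.005 701 y [-0.0158  0.0195] x [0.1709 0.1746 0.1948]
z0.000 704 y [-0.0155  0.0194] x [0.1712 0.1746 0.1928]
z0.005 521 y [-0.0117  0.0179] x [0.1749 0.1782 0.1928]
z0.010 540 y [-0.0117  0.0152] x [0.175  0.178  0.1926]
z0.015 538 y [-0.0117  0.0152] x [0.1752 0.1781 0.1929]
z0.020 1672 y [-0.0274  0.0301] x [0.1599 0.173  0.2115]
z0.025 1039 y [-0.0219  0.0301] x [0.1403 0.1559 0.1942]
z0.030 311 y [0.0039 0.0111] x [0.1406 0.1604 0.1915]
z0.035 462 y [-0.0004  0.0091] x [0.1403 0.159  0.1916]
z0.040 253 y [-0.0023  0.0093] x [0.1809 0.1833 0.1921]
z0.045 290 y [-0.0067  0.0091] x [0.1808 0.1832 0.192 ]
z0.050 507 y [-0.012   0.0131] x [0.1779 0.1832 0.2002]
z0.055 438 y [-0.0096  0.0136] x [0.1775 0.1794 0.1908]
z0.060 343 y [-0.0099  0.0134] x [0.1775 0.1795 0.1904]
z0.065 3014 y [-0.0249  0.0283] x [0.1612 0.177  0.2096]
z0.070 1049 y [-0.0104  0.0298] x [0.1601 0.1645 0.1933]
z0.075 1022 y [-0.0117  0.0299] x [0.16   0.164  0.1911]
z0.080 1037 y [-0.0143  0.0297] x [0.16   0.1638 0.1897]
z0.085 1029 y [-0.0172  0.0295] x [0.16   0.1641 0.1912]
z0.090 416 y [-0.0187  0.0294] x [0.1603 0.1641 0.1905]
```

View pics/w3.png

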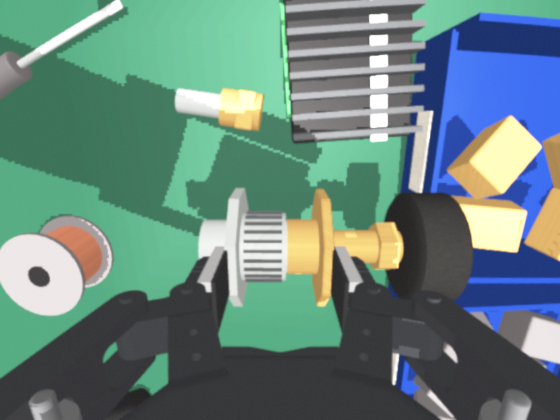

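View pics/s3.png

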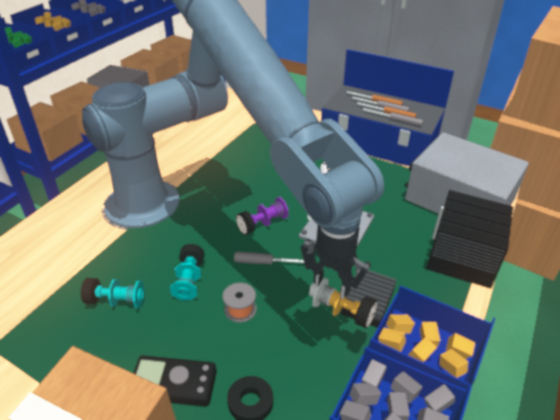

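```bash
python3 - <<'E'
from h import *
from scipy.optimize import least_squares
p,R=pickle.load(open('pics/w3pose.pkl','rb'));d=load('w3');P=(cloud(d)-p)@R
k=(d['depth']>0)&(P[...,0]>.17)&(P[...,0]<.19)&(abs(P[...,1])<.012);z=P[k][:,2]
print('nose z', np.percentile(z,[0,.2,.5,1]).round(4))
for lo,hi in((-.03,-.01),(.01,.035),(.055,.1)):
    k=(d['depth']>0)&(P[...,0]>.158)&(P[...,0]<.166)&(abs(P[...,1])>.013)&(P[...,1]<.03)&(P[...,2]>lo)&(P[...,2]<hi);z=P[k][:,2];print(np.percentile(z,[1,5,50,95,99]).round(4))
# nipple line fit from edges: points with r<=... fit axis to 18mm cylinder parts
for fn in ('scene0','side0'):
    d=load(fn);P=cloud(d);C=d['image'].astype(int);k=(d['depth']>0)&np.all((P>[.49,-.02,.09])&(P<[.56,.115,.2]),-1);q=P[k];c=C[k]
    cam=-d['R'].T@d['t']
    w=q[(c[:,0]-c[:,2])<35]; w=w[(w[:,1]<.06)]
    def f(a):
        n=np.array([a[2],np.cos(np.pi/6),-.5]);n/=np.linalg.norm(n)
        o=np.array([a[0],.04,a[1]]);r=w-o; r=r-np.outer(r@n,n);return np.linalg.norm(r,axis=1)-.009
    s=least_squares(f,[.524,.15,0],loss='soft_l1',f_scale=.001);print(fn,len(w),s.x.round(4),np.abs(s.fun).mean().round(4))
    n=np.array([s.x[2],np.cos(np.pi/6),-.5]);n/=np.linalg.norm(n);o=np.array([s.x[0],.04,s.x[1]])
    t=(q-o)@n; print('tip t',np.percentile(t,[0.5,2,5]).round(4), (o+n*np.percentile(t,1)).round(4))
    for tt in np.arange(-.04,.1,.005):
        m=abs(t-tt)<.0025
        if m.sum(): r=q[m]-o;r=r-np.outer(r@n,n);print('%.3f'%tt,m.sum(),np.percentile(np.linalg.norm(r,axis=1),[5,50,95]).round(4),c[m].mean(0).round())
    k=(d['depth']>0)&np.all((P>[.42,.08,.17])&(P<[.62,.25,.32]),-1);q=P[k]
    for zz in np.arange(.17,.28,.008):
        m=abs(q[:,2]-zz)<.004
        if m.sum():print('knob z%.3f'%zz,m.sum(),q[m].min(0).round(3),q[m].max(0).round(3))
E
```

```text
nose z [-0.0419 -0.0412 -0.0408 -0.0402]
[-0.0253 -0.025  -0.0227 -0.0204 -0.0202]
[0.0194 0.0196 0.0217 0.0239 0.0244]
[0.066  0.0673 0.0793 0.088  0.0893]
scene0 125 [0.525  0.143  0.0339] 0.002
tip t [-0.0397 -0.0386 -0.0372] [0.5237 0.0061 0.1626]
-0.040 15 [0.0019 0.0048 0.0085] [188. 200. 195.]
-0.035 26 [0.003  0.0067 0.0106] [182. 194. 189.]
-0.030 10 [0.0036 0.009  0.0104] [180. 190. 186.]
-0.025 5 [0.0092 0.0095 0.0104] [163. 171. 169.]
-0.020 9 [0.0085 0.0093 0.0107] [169. 177. 174.]
-0.015 1 [0.008 0.008 0.008] [169. 177. 174.]
-0.010 1 [0.009 0.009 0.009] [141. 148. 146.]
-0.005 13 [0.0069 0.0084 0.0091] [179. 187. 183.]
-0.000 6 [0.0055 0.0084 0.0088] [180. 188. 185.]
0.005 15 [0.0081 0.0096 0.0127] [177. 185. 180.]
0.010 25 [0.0077 0.0112 0.0126] [172. 177. 168.]
0.015 1 [0.0104 0.0104 0.0104] [176. 179. 171.]
0.020 1 [0.0091 0.0091 0.0091] [195. 191. 175.]
0.025 10 [0.0074 0.0094 0.0148] [190. 174. 137.]
0.030 27 [0.0082 0.0109 0.0133] [201. 169. 111.]
0.035 11 [0.0107 0.0128 0.0143] [199. 165. 105.]
0.040 9 [0.0101 0.0114 0.0134] [180. 154. 111.]
0.050 7 [0.0084 0.00
[... 1769 characters left out ...]
8] [179. 184. 175.]
0.055 18 [0.0094 0.0111 0.0146] [169. 178. 171.]
0.060 17 [0.0082 0.0118 0.0172] [160. 171. 163.]
0.065 19 [0.0086 0.0142 0.0184] [166. 169. 154.]
0.070 18 [0.0196 0.0246 0.028 ] [188. 160. 106.]
0.075 5 [0.0126 0.0206 0.0243] [112. 110.  74.]
0.080 4 [0.0124 0.0133 0.0188] [ 98. 102.  72.]
knob z0.178 116 [0.471 0.139 0.178] [0.571 0.237 0.182]
knob z0.186 489 [0.469 0.142 0.182] [0.571 0.238 0.19 ]
knob z0.194 155 [0.485 0.16  0.19 ] [0.554 0.224 0.198]
knob z0.202 47 [0.495 0.172 0.198] [0.533 0.213 0.206]
knob z0.210 50 [0.495 0.167 0.206] [0.533 0.213 0.214]
knob z0.218 54 [0.495 0.172 0.214] [0.534 0.213 0.222]
knob z0.226 301 [0.495 0.165 0.222] [0.544 0.212 0.229]
```

```bash
cat >> h.py <<'E'
GM=np.array([.190,0,-.0412])
def tcp_for_mouth(M,R): return np.asarray(M)-R@GM
E
python3 - <<'E'
from h import *
n=np.array([0,np.cos(np.pi/6),-.5]);o=np.array([.524,.048,.139]);R=hframe(n)
bot.move_linear([.645,-.1386,.36],feed=.2)
bot.movep(tcp_for_mouth(o-.085*n,R),R)
bot.dwell(.2)
p=bot.current_ee_pos();Ra=bot.current_tcp_rot();print(p-tcp_for_mouth(o-.085*n,R),(R.T@Ra).round(4).tolist(),bot.current_time_s(),bot.current_gripper_width())
d=snap('wrist','w4');snap('scene','s4');snap('side','e4');pickle.dump((p,Ra),open('pics/w4pose.pkl','wb'))
E
```

```text
[ 1.36487492e-04 -1.93237094e-04 -7.14544596e-05] [[1.0, 0.0002, 0.0003], [-0.0002, 1.0, -0.0002], [-0.0003, 0.0002, 1.0]] 7.9083 0.047342496271737255
```

View pics/w4.png

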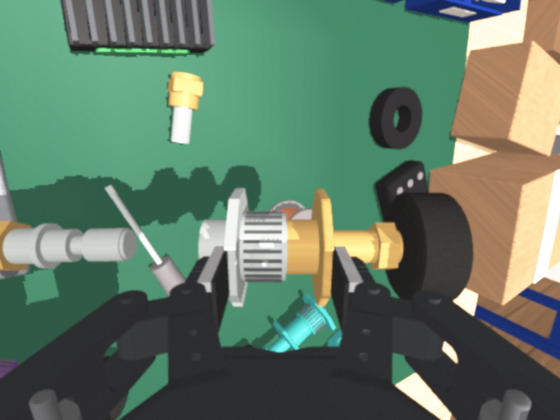

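View pics/s4.png

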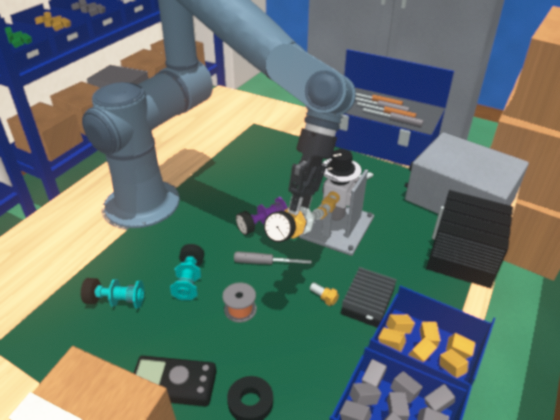

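View pics/e4.png

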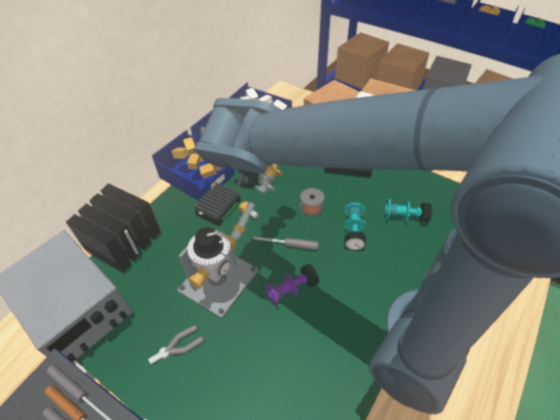

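```bash
python3 - <<'E'
from h import *
from scipy.optimize import least_squares
p,R=pickle.load(open('pics/w4pose.pkl','rb'));d=load('w4');P=(cloud(d)-p)@R
k=(d['depth']>0)&(P[...,0]>.165)&(P[...,0]<.225)&(abs(P[...,1])<.04)&(P[...,2]<-.03)
q=P[k]
for z in np.arange(-.16,-.03,.004):
    m=abs(q[:,2]-z)<.002
    if m.sum()>5:
        w=q[m];print('z%.3f'%z,m.sum(),'y',np.percentile(w[:,1],[1,99]).round(4),w[:,1].ptp().round(4) if hasattr(w,'ptp') else '', 'xmin',np.percentile(w[:,0],[1]).round(4))
def fit(lo,hi,rad):
    w=q[(q[:,2]>lo)&(q[:,2]<hi)];w=w[w[:,0]<np.percentile(w[:,0],1)+rad*.9]
    zc=(lo+hi)/2
    f=lambda a:np.hypot(w[:,0]-a[0]-a[2]*(w[:,2]-zc),w[:,1]-a[1]-a[3]*(w[:,2]-zc))-rad
    s=least_squares(f,[.19,0,0,0],loss='soft_l1',f_scale=.0005);print(lo,hi,len(w),s.x.round(4),np.abs(s.fun).mean())
fit(-.040,-.028,.0145);fit(-.088,-.074,.009)
print('tip z', np.percentile(q[(q[:,2]<-.05)][:,2],[99,99.8,100]))
E
```

```text
z-0.156 7 y [-0.0124 -0.0105]  xmin [0.1816]
z-0.152 34 y [-0.0132  0.0153]  xmin [0.1834]
z-0.148 559 y [-0.0136  0.0153]  xmin [0.1752]
z-0.144 254 y [-0.0105  0.0112]  xmin [0.1768]
z-0.140 240 y [-0.0067  0.0113]  xmin [0.1775]
z-0.136 240 y [-0.0068  0.0114]  xmin [0.1777]
z-0.132 102 y [-0.006   0.0131]  xmin [0.1768]
z-0.128 537 y [-0.0102  0.0136]  xmin [0.1752]
z-0.124 354 y [-0.0107  0.0122]  xmin [0.1753]
z-0.120 228 y [-0.0052  0.0106]  xmin [0.1785]
z-0.116 230 y [-0.0056  0.0105]  xmin [0.1785]
z-0.112 442 y [-0.0067  0.0103]  xmin [0.1786]
z-0.108 121 y [-0.0017  0.0069]  xmin [0.1823]
z-0.104 78 y [-0.0044  0.0109]  xmin [0.1792]
z-0.100 225 y [-0.0046  0.0111]  xmin [0.1783]
z-0.096 243 y [-0.0048  0.0111]  xmin [0.1786]
z-0.092 234 y [-0.0047  0.0114]  xmin [0.1787]
z-0.088 249 y [-0.0052  0.0116]  xmin [0.1786]
z-0.084 288 y [-0.0061  0.0114]  xmin [0.1785]
z-0.080 361 y [-0.0051  0.0104]  xmin [0.1799]
z-0.040 193 y [0.     0.0151]  xmin [0.1763]
z-0.036 281 y [0.0013 0.0152]  xmin [0.1761]
z-0.032 201 y [0.0051 0.0152]  xmin [0.1773]
-0.04 -0.028 576 [ 0.1914  0.0005 -0.0013  0.0019] 0.0004467883499577405
-0.088 -0.074 536 [0.1905 0.0025 0.4273 0.0265] 0.0009082595980468086
tip z [-0.0809527  -0.08067484 -0.08040229]
```

```bash
python3 - <<'E'
from h import *
from scipy.optimize import least_squares
p,R=pickle.load(open('pics/w4pose.pkl','rb'));d=load('w4');P=(cloud(d)-p)@R
k=(d['depth']>0)&(P[...,0]>.165)&(P[...,0]<.225)&(abs(P[...,1])<.04)
q=P[k]
def fit(rs,rad,lab,cut=.8,slope=True):
    w=np.concatenate([q[(q[:,2]>lo)&(q[:,2]<hi)] for lo,hi in rs]);w=w[w[:,0]<np.percentile(w[:,0],1)+rad*cut]
    zc=w[:,2].mean();e=1 if slope else 0
    f=lambda a:np.hypot(w[:,0]-a[0]-e*a[2]*(w[:,2]-zc),w[:,1]-a[1]-e*a[3]*(w[:,2]-zc))-rad
    s=least_squares(f,[.19,0,0,0],loss='soft_l1',f_scale=.0005);print(lab,len(w),zc.round(4),s.x.round(4),np.abs(s.fun).mean().round(5))
nip=[(-.101,-.084),(-.122,-.112)]
for c in (.4,.6,.8,1.):
    fit([(-.041,-.027)],.0145,'nose',c,False);fit(nip,.009,'nip',c)
fit([(.028,.05)],.009,'tail');fit([(.066,.09)],.03,'case',.5)
E
```

```text
nose 456 -0.035 [0.1914 0.0006 0.     0.    ] 0.00063
nip 1085 -0.1018 [0.1884 0.0022 0.0012 0.0291] 0.00044
nose 606 -0.0348 [0.1914 0.0006 0.     0.    ] 0.00059
nip 1337 -0.1018 [0.1884 0.0021 0.0007 0.0294] 0.00048
nose 702 -0.0347 [0.1914 0.0006 0.     0.    ] 0.00055
nip 1493 -0.1019 [ 0.1885  0.002  -0.0002  0.0294] 0.00051
nose 765 -0.0347 [0.1914 0.0006 0.     0.    ] 0.00053
nip 1598 -0.102 [ 0.1885  0.002  -0.0007  0.0296] 0.00052
tail 833 0.0412 [ 0.1911  0.0003 -0.0005 -0.0094] 0.00057
case 2054 0.0768 [ 0.1921  0.0007 -0.1044 -0.0488] 0.00064
```

```bash
python3 - <<'E'
from h import *
p,R=pickle.load(open('pics/w4pose.pkl','rb'))
n=R@np.array([0,-.0295,-1]);n/=np.linalg.norm(n);o=p+R@np.array([.1885,.0015,-.1235]);print('n',n,'o',o)
R2=hframe(n);G=np.array([.1914,.0005,-.0412])
T=lambda s:o+s*n-R2@G
pickle.dump((o,n,R2,G),open('pics/nip.pkl','wb'))
bot.move_linear(T(-.055),R2,feed=.1)
bot.dwell(.1); snap('wrist','w5')
f0=bot.current_ft_force()
print(bot.move_linear(T(-.025),feed=.05,until_force=15),bot.current_ft_force()-f0, R2.T@(bot.current_ee_pos()-T(-.025)),bot.current_time_s(),bot.current_gripper_width())
snap('wrist','w6');snap('scene','s6')
E
```

```text
n [-0.02928806  0.86578919 -0.49955109] o [0.5256185 0.0462775 0.1415808]
False [-0.20526551 -0.01894182 -0.42574626] [-9.64720124e-05  6.83842276e-05 -5.19397413e-05] 9.3833 0.047128761060634274
```

View pics/w6.png

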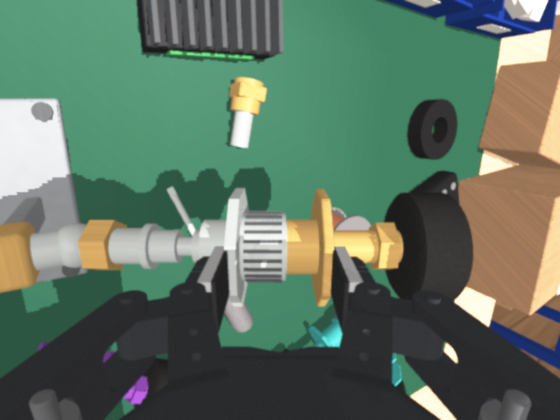

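View pics/s6.png

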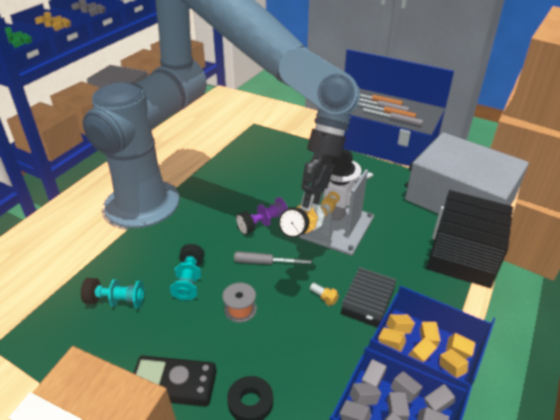

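```bash
python3 - <<'E'
from h import *
o,n,R2,G=pickle.load(open('pics/nip.pkl','rb'));T=lambda s:o+s*n-R2@G
f0=bot.current_ft_force()
hit=bot.move_linear(T(.012),feed=.04,until_force=25)
print(hit,R2.T@(bot.current_ft_force()-f0),'rel o',R2.T@(bot.current_ee_pos()-T(0)),bot.current_time_s(),bot.current_gripper_width())
snap('wrist','w7')
E
```

```text
True [-6.13144043 -0.50075206  6.04229044] rel o [ 0.00042218  0.000284   -0.00587103] 10.2667 0.04728259182079574
```

View pics/w7.png

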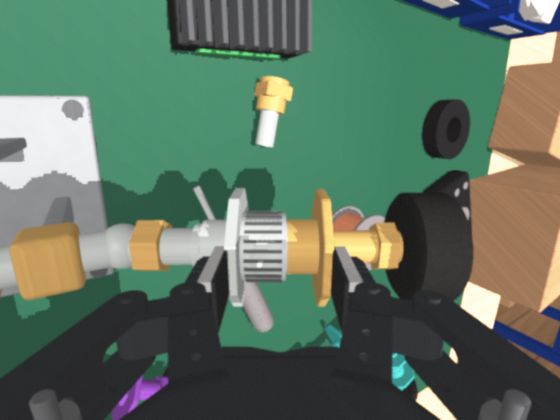

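```bash
python3 - <<'E'
from h import *
bot.release(); bot.dwell(.3)
print(bot.current_gripper_width(),bot.current_ft_force(),bot.current_time_s())
d=snap('wrist','w8');snap('scene','s8');snap('side','e8')
p=bot.current_ee_pos();R=bot.current_tcp_rot();pickle.dump((p,R),open('pics/w8pose.pkl','wb'))
E
```

```text
0.0854206280253493 [0.6436431  0.56261802 0.56464765] 11.0833
```

View pics/w8.png

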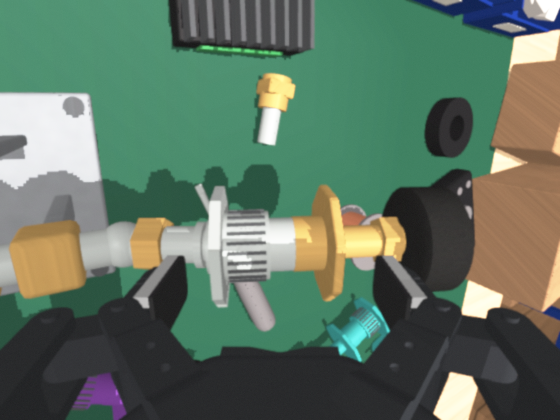

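View pics/e8.png

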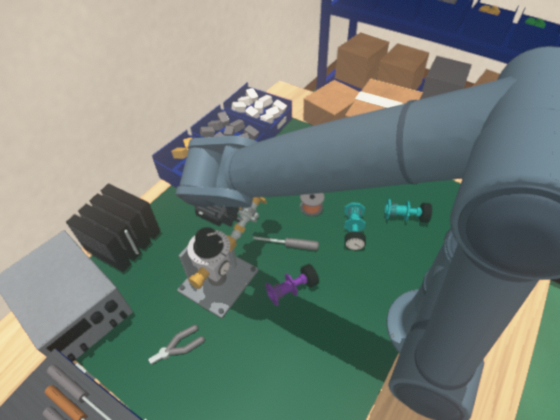

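```bash
python3 - <<'E'
from h import *
p,R=pickle.load(open('pics/w8pose.pkl','rb'));d=load('w8');P=(cloud(d)-p)@R
k=(d['depth']>0)&(P[...,0]>.156)&(P[...,0]<.172)&(abs(P[...,1])<.03)&(abs(P[...,2])<.06);z=P[k][:,2]
for m in (z<-.01,(z>.0)&(z<.045)): print(m.sum(),np.percentile(z[m],[1,5,50,95,99]).round(4))
o,n,R2,G=pickle.load(open('pics/nip.pkl','rb'))
p=bot.current_ee_pos();R=bot.current_tcp_rot()
bot.move_linear(p-R[:,0]*.13,feed=.2)
p=bot.current_ee_pos();R=bot.current_tcp_rot();d=snap('wrist','w9');snap('scene','s9');pickle.dump((p,R),open('pics/w9pose.pkl','wb'));print(p,bot.current_time_s())
E
```

```text
2583 [-0.042  -0.0315 -0.0266 -0.0123 -0.0106]
1211 [0.0251 0.0253 0.0274 0.0432 0.0436]
[0.52049587 0.1768809  0.43326057] 12.1333
```

View pics/w9.png

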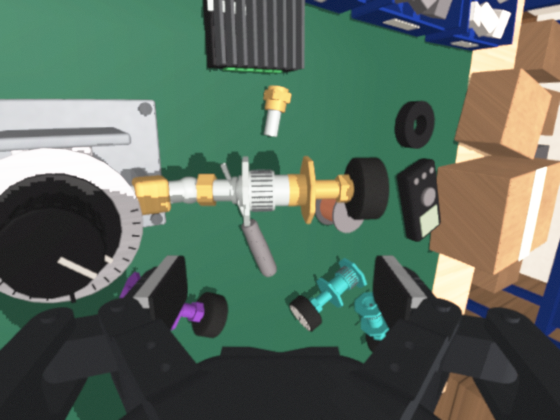

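View pics/s9.png

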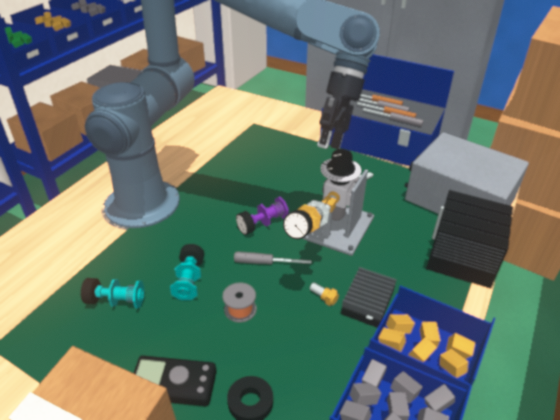

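```bash
cat >> h.py <<'E'
def vframe(a):
    a=np.deg2rad(a);z=np.array([np.cos(a),np.sin(a),0]);x=np.array([0,0,-1.]);return np.stack([x,np.cross(z,x),z],1)
KN=np.array([.521,.187,.21])
E
python3 - <<'E'
from h import *
R=vframe(40)
t=KN-R[:,1]*.0685;t[2]=.46
bot.movep(t,R);bot.dwell(.1)
p=bot.current_ee_pos();R=bot.current_tcp_rot();d=snap('wrist','w10');pickle.dump((p,R),open('pics/w10pose.pkl','wb'));print(p,bot.current_q(),bot.current_time_s())
P=cloud(d);m=d['depth']>0;q=P[m]
k=(q[:,2]>.175)&(q[:,2]<.3)&(np.hypot(q[:,0]-.52,q[:,1]-.187)<.12);q=q[k]
for z in np.arange(.175,.26,.006):
    k=abs(q[:,2]-z)<.003
    if k.sum()>20: print('%.3f'%z,k.sum(),np.percentile(q[k][:,:2],[1,99],0).round(4).tolist(),np.percentile(q[k][:,:2],[1,99],0).mean(0).round(4))
# ortho top view
s=.0003;im=np.zeros((480,480,3),np.uint8);q=P[m];c=d['image'][m];k=(q[:,2]>.17);q=q[k];c=c[k];o=np.argsort(q[:,2]);q=q[o];c=c[o]
i=(240-(q[:,0]-.521)/s).astype(int);j=(240-(q[:,1]-.187)/s).astype(int);k=(i>1)&(i<478)&(j>1)&(j<478)
for a in(-1,0,1):
  for b in (-1,0,1): im[i[k]+a,j[k]+b]=c[k]
cv2.imwrite('pics/kn.png',im[:,:,::-1])
E
```

```text
[0.56498762 0.13458054 0.45991081] [ 2.22086493e+00  2.42159600e+00  9.63534337e+01 -2.41438261e-03
  8.12319825e+01 -3.77771950e+01] 14.4083
0.181 3972 [[0.4735, 0.1399], [0.5686, 0.2356]] [0.5211 0.1877]
0.187 2653 [[0.473, 0.1408], [0.5677, 0.2351]] [0.5203 0.188 ]
0.193 2169 [[0.4863, 0.1534], [0.5553, 0.2219]] [0.5208 0.1876]
0.223 805 [[0.4962, 0.1625], [0.5453, 0.2124]] [0.5207 0.1874]
0.229 4285 [[0.4981, 0.165], [0.5436, 0.21]] [0.5209 0.1875]
```

View pics/w10.png

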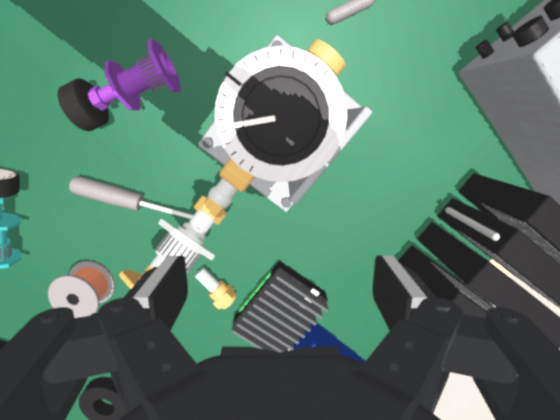

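View pics/kn.png

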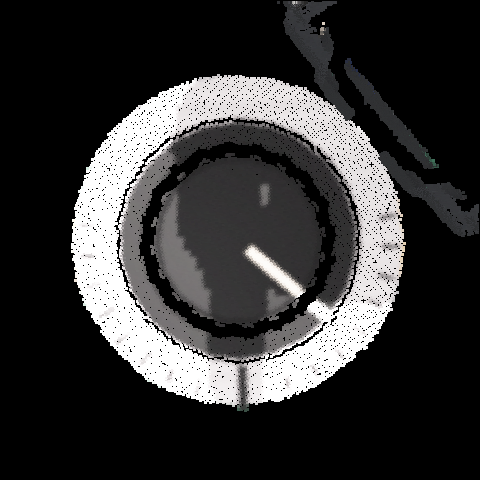

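```bash
python3 - <<'E'
from h import *
R=vframe(40);c=np.array([.5208,.1875,.368])
bot.movep(c+[0,0,.07],R)
print(bot.move_linear(c,feed=.12,until_force=12))
bot.grasp();print(bot.current_gripper_width(),bot.current_ee_pos(),bot.current_ft_force(),bot.current_q()[5])
R=vframe(40-24.6);bot.movep(c,R);R=vframe(40-49.2);bot.movep(c,R);bot.dwell(.3)
print(bot.current_gripper_width(),bot.current_ee_pos(),bot.current_ft_force(),bot.current_ft_torque(),bot.current_q()[5],bot.current_time_s())
snap('scene','s11');snap('side','e11')
E
```

```text
False
0.0483622030073946 [0.5210567  0.18758899 0.36925634] [-0.10187105 -0.26278794  6.36277901] -31.936445330535914
0.04839319716279271 [0.52091614 0.18755591 0.3692297 ] [-3.31821471 -0.92479831  6.12529373] [-0.15172791  0.45772931 -0.10865236] 17.276592899831925 17.25
```

View pics/s11.png

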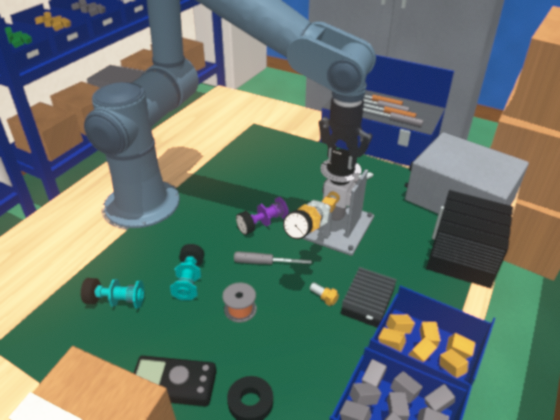

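Turned; release, rise and check pointer and head.

```bash
python3 - <<'E'
from h import *
bot.release()
R=vframe(-9.2);p=bot.current_ee_pos();bot.move_linear([p[0],p[1],.46],feed=.15)
R=vframe(40);t=KN-R[:,1]*.0685;t[2]=.46
bot.movep(t,R);bot.dwell(.1)
d=snap('wrist','w12');snap('scene','s12');snap('side','e12');print(bot.current_time_s(),bot.current_ft_force())
P=cloud(d);m=d['depth']>0
s=.0003;im=np.zeros((480,480,3),np.uint8);q=P[m];c=d['image'][m];k=(q[:,2]>.17);q=q[k];c=c[k];o=np.argsort(q[:,2]);q=q[o];c=c[o]
i=(240-(q[:,0]-.5208)/s).astype(int);j=(240-(q[:,1]-.1875)/s).astype(int);k=(i>1)&(i<478)&(j>1)&(j<478)
for a in(-1,0,1):
  for b in (-1,0,1): im[i[k]+a,j[k]+b]=c[k]
cv2.imwrite('pics/kn2.png',im[:,:,::-1])
# pointer angle on knob top
g=(q[:,2]>.222)&(c.min(1)>150)&(np.hypot(q[:,0]-.5208,q[:,1]-.1875)<.024);w=q[g];print(g.sum(),np.degrees(np.arctan2(-(w[:,0].mean()-.5208),-(w[:,1].mean()-.1875))))
r=np.hypot(q[:,0]-.5208,q[:,1]-.1875);g=(q[:,2]<.19)&(r>.038)&(r<.049)&(c.max(1)<110);w=q[g];print(g.sum(),np.degrees(np.median(np.arctan2(-(w[:,0]-.5208),-(w[:,1]-.1875)))))
E
```

```text
19.7417 [ 0.29368484 -0.7146846   1.10955651]
201 89.75321112737032
34 88.23455905813016
```

View pics/kn2.png

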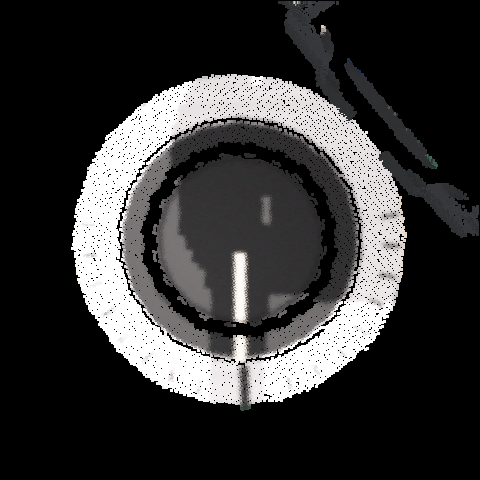

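View pics/w12.png

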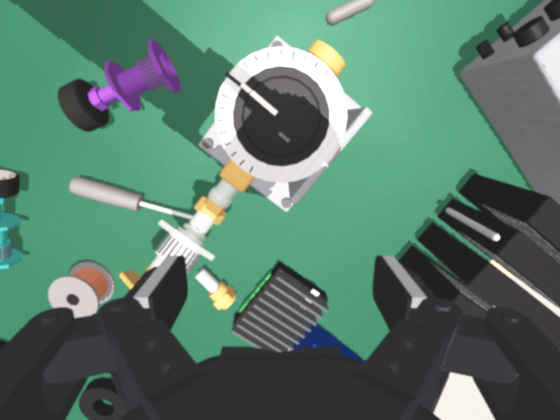

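View pics/e12.png

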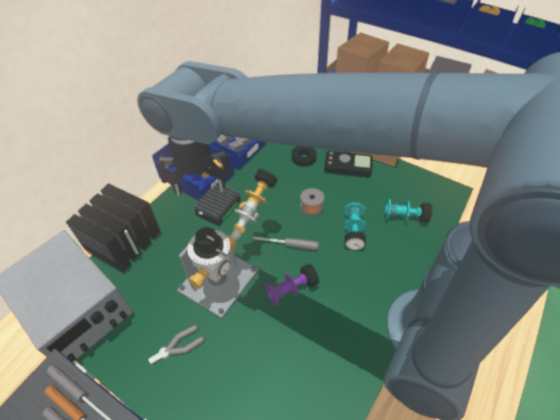

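```bash
python3 - <<'E'
from h import *
o,n,R2,G=pickle.load(open('pics/nip.pkl','rb'))
for fn in('w9','s12','e12'):
    d=load(fn);q=cloud(d)[d['depth']>0];r=q-o;s=r@n;rad=np.linalg.norm(r-np.outer(s,n),axis=1)
    k=(rad>.021)&(rad<.031)&(s>-.09)&(s<.02);h,e=np.histogram(s[k],bins=np.arange(-.09,.02,.002));print(fn,[(round(a,3),int(b)) for a,b in zip(e,h) if b>3])
    for a,b in((-.015,.02),(-.075,-.05)):
        z=s[k&(s>a)&(s<b)]
        if len(z)>5: print(a,np.percentile(z,[2,50,98]).round(4))
    k=(rad<.0135)&(s>-.07)&(s<.03)
d=load('w4');p,R=pickle.load(open('pics/w4pose.pkl','rb'));q=cloud(d)[d['depth']>0];r=q-o;s=r@n;rad=np.linalg.norm(r-np.outer(s,n),axis=1)
for a in np.arange(-.05,.02,.001):
    k=(abs(s-a)<.0005)&(rad<.02)
    if k.sum()>3: print(round(a,3),np.percentile(rad[k],[10,50,90]).round(4))
E
```

```text
w9 [(np.float64(-0.068), 50), (np.float64(-0.066), 153), (np.float64(-0.064), 166), (np.float64(-0.062), 117), (np.float64(-0.06), 68), (np.float64(-0.012), 5), (np.float64(-0.01), 33), (np.float64(-0.008), 34), (np.float64(-0.006), 22), (np.float64(-0.004), 5)]
-0.015 [-0.0102 -0.0075 -0.0036]
-0.075 [-0.0669 -0.0629 -0.0586]
s12 [(np.float64(-0.072), 9), (np.float64(-0.07), 22), (np.float64(-0.068), 38), (np.float64(-0.066), 38), (np.float64(-0.064), 19), (np.float64(-0.016), 5), (np.float64(-0.014), 22), (np.float64(-0.012), 47), (np.float64(-0.01), 46), (np.float64(-0.008), 23), (np.float64(-0.006), 12), (np.float64(-0.004), 4)]
-0.015 [-0.0142 -0.0098 -0.0037]
-0.075 [-0.0713 -0.0663 -0.062 ]
e12 [(np.float64(-0.066), 8), (np.float64(-0.064), 15), (np.float64(-0.062), 15), (np.float64(-0.06), 11), (np.float64(-0.058), 4), (np.float64(-0.01), 6), (np.float64(-0.008), 10), (np.float64(-0.006), 12), (np.float64(-0.004), 8), (np.float64(-0.002), 8)]
-0.015 [-0.0138 -0.0052 -0.0001]
-0.075 [-0.0658 -0.0618 -0.0577]
-0.043 [0.0028 0.0058 0.0078]
-0.042 [0.0026 0.0059 0.008 ]
-0.041 [0
[... 1063 characters left out ...]
97]
-0.004 [0.0084 0.009  0.0095]
-0.003 [0.0083 0.0091 0.0096]
-0.002 [0.0085 0.0091 0.0097]
-0.001 [0.0086 0.0092 0.0097]
0.0 [0.0084 0.009  0.0096]
0.001 [0.0087 0.0092 0.01  ]
0.002 [0.0089 0.011  0.0129]
0.003 [0.0091 0.0112 0.0127]
0.004 [0.0093 0.0123 0.013 ]
0.005 [0.012  0.0125 0.0131]
0.006 [0.0119 0.0124 0.0129]
0.007 [0.0116 0.0121 0.0125]
0.008 [0.0108 0.0114 0.0119]
0.009 [0.0097 0.0103 0.0109]
0.01 [0.0095 0.01   0.0105]
0.011 [0.0095 0.0101 0.0107]
0.012 [0.0094 0.0101 0.0108]
0.013 [0.0095 0.01   0.0105]
0.014 [0.0096 0.0101 0.0106]
0.015 [0.0096 0.01   0.0106]
0.016 [0.0094 0.0101 0.0106]
0.017 [0.0095 0.0101 0.0108]
0.018 [0.0094 0.0101 0.0105]
0.019 [0.0096 0.01   0.0106]
```

```bash
python3 - <<'E'
from h import *
print(np.abs(bot.current_joint_vel()).max(),bot.current_time_s());print(bot.sign_off())
E
```

```text
0.2235830479456279 19.7417
the job is handed in; nothing more can be done
None
```

I fitted the gauge to the nipple, locked it on, turned the knob to the long mark, and handed the job in at about 19.7 s. The hand-in gave no verdict.

- **Gauge:** I took the head by its flanges and squeezed the sleeve back. I lined it up on the nipple with the wrist camera, which corrected a few millimetres and 1.7° of yaw. It went on freely and stopped at 25 N.
- **Fit after release:** the wrist, scene and side views put the flange centres 56 to 56.5 mm apart, against a nominal 57 mm. That makes the sleeve forward to within the measuring error of about 1 mm. The mouth is about 2 mm from the collar face, within the play.
- **Knob:** I gripped it from above and turned it 49° clockwise from about 0.84 rad. The last picture has the pointer within 1.5° (0.03 rad) of the long mark.
- **Bystanders:** none looked displaced in the last pictures. I did not measure their positions.
- **Final state:** the gripper was open, well above the knob and touching nothing. I did not measure the final angle between the head and nipple axes; they look in line.
- **Disagreements:** the head went about 6 mm past my first estimate of the seated position. The nipple profile shows the collar face about 2 mm deeper than that estimate; I did not explain the rest. The gripper also read 47 mm over the squeezed flanges, against a nominal 50 mm. It read 48 mm on the 50 mm knob too, so I took this as an offset in the reading.

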